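# Set a telescopic equipment leg to its length mark and lock it

## Robot

A 7-joint arm with a two-finger parallel gripper is mounted at the origin on the work surface. World frame = base frame: x ahead of the robot, y to its left, z up, the work surface at z = 0. Lengths are in mm, angles in rad, forces in N, time in s.
With the tool pointing down it reaches from about 425 to 950 mm from the base axis. Payload 4.7 kg.
Tool frame: the origin (TCP) lies at the very end of the fingers, on their centre line; the grasp point (between the pads) lies 19 mm behind it (ctrl.tcp_to_grasp is the distance from the TCP to the grasp point, in mm); z points along the fingers, y is the direction in which the jaws open and shut (so a half turn about z gives the same grasp; the last joint's range is limited). The gripper opens to 87 mm and grips with 3 to 60 N. Pads are 19 mm wide; open, the fingers measure 117 mm over their backs; the gripper's body (75 mm by 190 mm) begins 51 mm behind the grasp point.
Start: joints at [-1.264, 0.469, -0.049, 1.532, 0.024, 1.141, -0.082], TCP at [222.389, 637.332, 222.573] pointing down, gripper open.
Joint ranges: [-2.59, 2.59], [-0.33, 1.99], [-1.39, 1.29], [0.1, 2.45], [-1.04, 4.18], [0.21, 1.99], [-2.66, 2.66]. Speed limits (rad/s): [2.57, 2.57, 3.14, 3.14, 3.14, 3.14, 3.14].

## Interface

Orientations are given as a unit quaternion [x, y, z, w].
In Python, from rig import sensors, imaging, job, ctrl gives the robot as it stands. The module is installed in compiled form; this text tells all that it offers.
- The arm moves only by the tool move_arm, never from a script. Its argument "motion" is a list that holds one entry, the list of rows, each a list of 5 numbers: the shift along the tool's x, y, z in mm, then the turn about the tool's z in rad, then the opening in per cent of the stroke, from 0 (shut) to 100 (fully open). A call has 1 to 10 rows; each row shifts and turns the pose as measured when the row begins, along the tool's axes as they then stand; what a row does not reach is not made up. A row lasts 1/10 s, in which the tool goes at most 50 mm and 8.59 degrees, less where a joint would pass 70% of its speed; a pose out of reach is approached as far as the arm can. A call is refused whole if a number of a shift passes 50 or a number of a turn 0.15, either way. A call with a gripper value outside its range is refused whole. The fingers move at their own pace and stop on an object; "grip_force" is the grip in N (left out, the last holds). Time passes only in rows, so rows that do not move let the fingers close. It gives the time, the measured TCP pose, the force and the opening at its end, in the units of the state.
- sensors.observe(): the state, without advancing time (a new reading comes with each control period).
- imaging.grab_frame(name): name is "scene" or "top" or "wrist"; returns (picture, depth): 384x512x3 uint8, red, green, blue; 384x512 float32, mm along the optical axis (not along the pixel's ray), 0 where there is no reading.
- imaging.camera_info(name): a dict with "vertical_fov" (degrees; the focal length in pixels is half the picture's height over the tangent of half this angle, whatever the lens; pixels are square), "cx", "cy" (the principal point, pixels), "rvec" (rotation vector, rad) and "tvec" (3), from world to camera coordinates, as OpenCV has them. Camera axes: x right, y down, z forward; pixel columns grow to the right and rows downward; lengths in mm; the calibration is good to about 2 mm. A picture is of the moment at which its call begins: read the wrist's pose just before it. camera_info takes no time and is no camera call; for the wrist camera it gives the pose at the moment of the call.
- job.finish_job(): hands the job in, once; it reports no verdict.
The state is a dict: "time_s": time; "joint_positions": joint angles; "joint_vel": joint speeds; "effort": joint torques, N m; "tcp_pos": TCP position; "orientation": TCP orientation; "wrist_force": force on the tool from outside, world axes, zero at the start; "moment": the same for the moment, N m; "width": finger opening in mm.
Only numpy, scipy, OpenCV 4.12 (cv2) and the standard library are available. Lean on these libraries where they do the work, as an engineer would, in place of code of your own. Each camera call takes 0.05 s, during which the arm holds its last target.

## Task

On the keypad of the length readout press the green, the yellow and the blue button, one at a time in that order, while the leg is still fully in. Then draw the telescopic leg out by its black handle plate against its return spring until its red pointer stands at the orange mark, and while you hold it there slide the red cam lever along the handle plate fully closed, away from the robot. Finish still holding the leg at the mark: do not let go; do not shift the orange mark, and leave the mug, the box, the screwdriver and the handheld where they are.

Things in the scene. Friction and masses are not known exactly. Their poses are not given: they have to be found in the camera images.
- fixture: Fixed grey base plate 420 x 165 x 10 mm that carries the leg; origin on the table under the handle plate when the leg is fully in; axes as for the handle. The aluminium leg (30 mm wide, top 32 mm above the table) slides in a dark steel channel 50 mm wide, top 38 mm, whose mouth is 25 mm behind the plate at its start.
- handle (a point): Middle of the leg's black upright handle plate: 14 mm thick (x), 130 mm long (y), from 48 to 94 mm above the table; this point at 72 mm. x axis: the way the leg extends (level, roughly to the robot's left); y: along the plate towards the robot; z up. Can be straddled or gripped from above, a finger on each broad face; the part with y from 5 to 65 mm is clear of the open lever.
- leg (a joint): How far the leg is drawn out, m: 0 fully in (start), up to 0.17. A spring pulls it back in with 4 N at 0, rising to 7 N at 0.15; let go, it runs back in. Nothing but the robot holds it out, even when the lever is closed.
- pointer (a point): Tip of the red pointer at the far end of the handle plate, 67 mm from its middle, 30 mm above the table; moves with the leg. x axis as for the handle.
- mark_flag (a point): Orange mark, a flag 3 mm thick on a 12 mm block, on the white scale along the leg's path, on the side away from the robot; top 45 mm above the table. This point, 30 mm above the table, is what the pointer tip must come level with along the leg's direction (x axis, as for the handle). Set at a different length each time; slides if knocked with over 6 N.
- mark (a joint): Where the orange mark stands on the scale, m: the value of joint leg at which the pointer is at the mark (0.06 to 0.14).
- lever (a joint): How far the red cam lever is slid closed, m: 0 open, 0.032 fully closed (end stop); starts between 0 and 0.005. It slides along the handle plate away from the robot (handle's -y) with about 3 N of friction, stays where it is left, and rides on the leg.
- lever_face (a point): Middle of the red lever's flat face on the robot's side, 75 mm above the table: push it to close. The lever is a saddle over the plate, 32 mm along it, 37 mm across it (10 mm cheeks on both sides), 52 to 110 mm above the table; fingers straddling the plate and slid along it push both cheeks. The face is 4 mm on the robot's side of the plate's middle when open, 28 mm beyond it when closed.
- green_top (a point): Centre of the top of the green button (26 mm across), one of three in a row 55 mm apart on a grey keypad 110 x 180 x 30 mm; the colours' places vary. Press straight down.
- yellow_top (a point): Centre of the top of the yellow button, alike.
- blue_top (a point): Centre of the top of the blue button, alike.
- green (a joint): Travel of the green button, m: 0 up, 0.006 fully down (4.5 N); counts as pressed beyond 0.004; springs back.
- yellow (a joint): Travel of the yellow button, alike.
- blue (a joint): Travel of the blue button, alike.
- mug_mid (a point): Blue mug, 80 mm across, 92 mm tall; point at its middle. Bystander.
- nutbox_mid (a point): Clear open parts box 90 x 120 x 40 mm; point at its middle. Bystander.
- driver_grip (a point): Screwdriver lying on the bench, point at the middle of its handle. Bystander.
- handheld_mid (a point): Black handheld terminal 150 x 70 x 24 mm lying on the bench; point at its middle. Bystander.

How it is judged (in metres and radians):
On the way, in this order (a step that is already met when the one before it is completed fails the run):
1. green button pressed alone, leg fully in (value of joint green above 0.004 m and value of joint each of yellow, blue below 0.002 m and value of joint leg below 0.01 m), for 0.05 s.
2. yellow button pressed alone, leg fully in (value of joint yellow above 0.004 m and value of joint each of green, blue below 0.002 m and value of joint leg below 0.01 m), for 0.05 s.
3. blue button pressed alone, leg fully in (value of joint blue above 0.004 m and value of joint each of green, yellow below 0.002 m and value of joint leg below 0.01 m), for 0.05 s.
4. leg held at the mark, lever still open (x of pointer in the frame of mark_flag between -0.005 and 0.005 m and contact force between the fingers and leg above 1.5 N and value of joint lever below 0.01 m), for 0.2 s.
5. lever slid closed while the leg is held at the mark (x of pointer in the frame of mark_flag between -0.005 and 0.005 m and contact force between the fingers and leg above 1.5 N and value of joint lever above 0.028 m), for 0.2 s.
At the end, for the whole second after the job is handed in: The fingers hold the leg (more than 1.5 N) still, with the pointer within 5 mm of the orange mark along the leg, the lever at least 28 of its 32 mm closed, the buttons up, the mark within 6 mm and the bystanders within 30 mm of where they stood (all of step 5 and velocity of joint leg between -0.01 and 0.01 m/s and distance of mark_flag from where it was at the start of the episode below 0.006 m and value of joint each of green, yellow, blue below 0.002 m and distance of each of mug_mid, nutbox_mid, driver_grip, handheld_mid from where it was at the start of the episode below 0.03 m); the arm keeps its last pose, push and grip.
It fails at once if lever slid past 15 mm while the leg is more than 10 mm off the mark (value of joint lever above 0.015 m and not (x of pointer in the frame of mark_flag between -0.01 and 0.01 m)).
It fails at once if two buttons down at once (value of joint each of green, yellow above 0.003 m or value of joint each of green, blue above 0.003 m or value of joint each of yellow, blue above 0.003 m).
It fails at once if a bystander disturbed (distance of any of mug_mid, nutbox_mid, driver_grip, handheld_mid from where it was at the start of the episode above 0.03 m).
It also fails if it takes over 54 s, if anything falls off the work surface, if the arm or the gripper's body presses on something with over 40 N, if the wrist force passes 120 N, or if a joint passes its speed limit or range.

## Working session

There is one attempt and no reset: what is moved stays moved. The work goes in short steps, Python scripts to look and compute and a tool call to move; the robot and the scene stay as the last step left them, time stands still between calls to the robot, and variables do not carry over. Pictures are saved under pics/ and viewed, and the job is handed in when it is done.

Besides the shell and the picture viewer there is one more tool, called after "Emit:" in YAML: its name, and indented under it one key for each argument. move_arm: Moves the arm, as the interface text tells. Its arguments: {"type":"object","properties":{"motion":{"type":"array","items":{"type":"array","items":{"type":"array","items":{"type":"number"}}}},"grip_force":{"type":"number"}},"required":["motion"]}

```bash
mkdir -p pics
cat > h.py <<'E'
import numpy as np, cv2
from rig import sensors, imaging, job, ctrl
def cam(n):
    i=imaging.camera_info(n); R,_=cv2.Rodrigues(np.array(i['rvec'],float)); t=np.array(i['tvec'],float).ravel()
    f=192/np.tan(np.radians(i['vertical_fov'])/2); return R,t,f,i['cx'],i['cy']
def ray(c,u,v):
    R,t,f,cx,cy=c; o=-R.T@t; d=R.T@np.array([(u-cx)/f,(v-cy)/f,1]); return o,d
def onplane(c,u,v,z):
    o,d=ray(c,u,v); return o+d*(z-o[2])/d[2]
def depthpt(c,u,v,dep):
    o,d=ray(c,u,v); return o+d*dep
def proj(c,p):
    R,t,f,cx,cy=c; q=R@np.array(p,float)+t; return q[0]/q[2]*f+cx,q[1]/q[2]*f+cy
def grab(n,name):
    c=cam(n); im,d=imaging.grab_frame(n); cv2.imwrite(f'pics/{name}.png',cv2.cvtColor(im,cv2.COLOR_RGB2BGR)); np.savez(f'pics/{name}.npz',im=im,d=d,R=c[0],t=c[1],k=np.array(c[2:],float)); return c,im,d
def load(name):
    z=np.load(f'pics/{name}.npz'); return (z['R'],z['t'],*z['k']),z['im'],z['d']
E
python3 - <<'E'
from h import *
for n in ['scene','top','wrist']:
    c,im,d=grab(n,n+'0'); print(n,imaging.camera_info(n),-c[0].T@c[1])
s=sensors.observe(); print({k:np.round(v,3) for k,v in s.items()}); print(ctrl.tcp_to_grasp)
E
```

```text
scene {'vertical_fov': 53.553402074673535, 'cx': 255.4318192361651, 'cy': 187.0599091799537, 'rvec': array([ 0.88257131,  2.72774503, -0.74815611]), 'tvec': array([ 431.76687373, -245.2694671 , 1192.60892905])} [844.36186695 403.71682821 890.48389242]
top {'vertical_fov': 44.910031097361596, 'cx': 256.11697270801005, 'cy': 192.44636455721135, 'rvec': array([ 2.15002574, -2.15925308,  0.11454392]), 'tvec': array([  51.53184287,  528.27879685, 1337.19470931])} [ 366.78835235   32.96592006 1390.75636304]
wrist {'vertical_fov': 58.946120557480945, 'cx': 257.13675996004514, 'cy': 195.39518407277475, 'rvec': array([-2.36579176, -1.6808571 , -0.23655221]), 'tvec': array([-674.55497216,  -34.41656523,  390.45254373])} [151.09158472 662.16271024 383.67431843]
{'time_s': np.float64(0.15), 'joint_positions': array([-1.264,  0.469, -0.049,  1.533,  0.024,  1.141, -0.082]), 'joint_vel': array([ 0.001, -0.004, -0.001, -0.003,  0.003,  0.   , -0.   ]), 'effort': array([ 1.0000e-03, -5.0843e+01, -8.1000e-02, -2.3642e+01, -6.1000e-02,
        3.6000e-02,  0.0000e+00]), 'tcp_pos': array([222.265, 636.878, 221.736]), 'orientation': array([ 0.167,  0.986, -0.001, -0.   ]), 'wrist_force': array([ 0.144, -0.424,  0.171]), 'moment': array([-0.001, -0.004, -0.028]), 'width': np.float64(87.006)}
18.700000000000003
```

View pics/scene0.png

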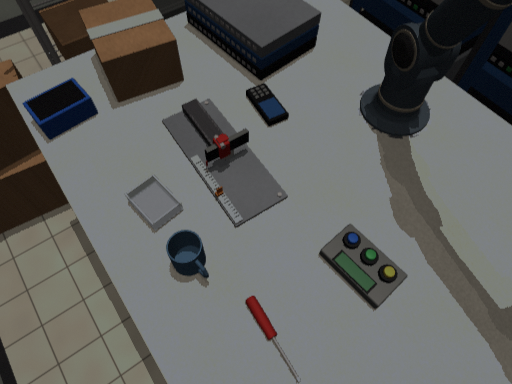

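View pics/top0.png

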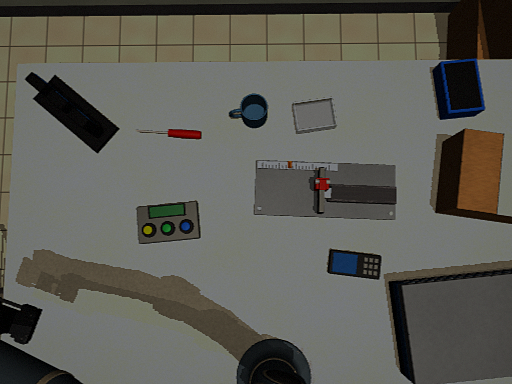

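View pics/wrist0.png

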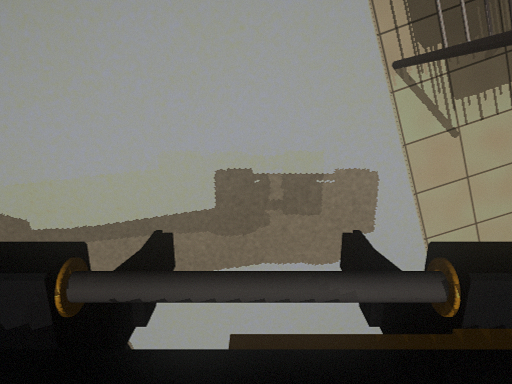

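The scene and top views show the keypad with yellow, green and blue from left to right in top (148,230), (167,228), (186,226). The plate stands at about (321,190), the orange mark at about (291,164) and the lever at (322,184). The wrist sees only the bench.

Run:
```python
from h import *
for n in ['top0','scene0']:
    c,im,d=load(n); hsv=cv2.cvtColor(im,cv2.COLOR_RGB2HSV)
    print(n)
    rng={'green':((45,120,60),(75,255,255)),'yellow':((24,120,80),(34,255,255)),'blue':((105,150,60),(125,255,255)),'red':((0,150,60),(6,255,255)),'red2':((174,150,60),(180,255,255)),'orange':((7,150,80),(18,255,255))}
    for k,(a,b) in rng.items():
        m=cv2.inRange(hsv,a,b); N,l,st,ce=cv2.connectedComponentsWithStats(m)
        for i in range(1,N):
            if st[i,4]>=4 and st[i,4]<900:
                u,v=ce[i]; dd=d[l==i]; dd=dd[dd>0]; md=np.median(dd) if len(dd) else 0
                p=depthpt(c,u,v,md)
                if -200<p[1]<500 and p[0]<900: print(k,st[i].tolist(),np.round([u,v],1),np.round(p,1))
    x0,y0,x1,y1=(245,150,400,225) if n=='top0' else (150,90,300,230)
    cv2.imwrite(f'pics/{n}_crop.png',cv2.cvtColor(cv2.resize(im[y0:y1,x0:x1],None,fx=5 if n=='top0' else 4,fy=5 if n=='top0' else 4,interpolation=cv2.INTER_CUBIC),cv2.COLOR_RGB2BGR))
```

```text
top0
green [150, 205, 34, 12, 316] [166.4 210.4] [476.9 313.6  30.1]
green [163, 224, 8, 8, 55] [166.3 227.6] [425.5 308.6  50.4]
yellow [144, 226, 8, 8, 56] [147.4 229.5] [420.1 363.4  50. ]
blue [181, 222, 9, 9, 61] [185.1 225.8] [430.5 254.6  49.4]
red [168, 129, 33, 9, 233] [184.2 133.2] [710.8 265.7  22. ]
red [316, 178, 13, 12, 119] [322.3 183.8] [ 542.9 -136.1  106. ]
orange [288, 161, 4, 7, 20] [289.6 163.4] [615.9 -50.7  25.5]
scene0
green [366, 249, 10, 10, 85] [370.5 253.7] [427.3 307.8  52.9]
yellow [384, 266, 11, 11, 93] [389.2 270.9] [422.3 362.5  53.1]
blue [348, 233, 10, 10, 81] [352.5 237.4] [433.  253.3  53. ]
red [213, 134, 17, 14, 120] [221.5 139.6] [ 546.3 -134.9  108.8]
red [246, 296, 30, 44, 459] [260.6 316.8] [715.7 267.5  24.4]
orange [219, 191, 4, 4, 8] [220.5 192.5] [613.8 -47.   27.5]
orange [215, 192, 3, 4, 6] [216.2 193.5] [624.5 -51.2  27.1]
```

View pics/top0_crop.png

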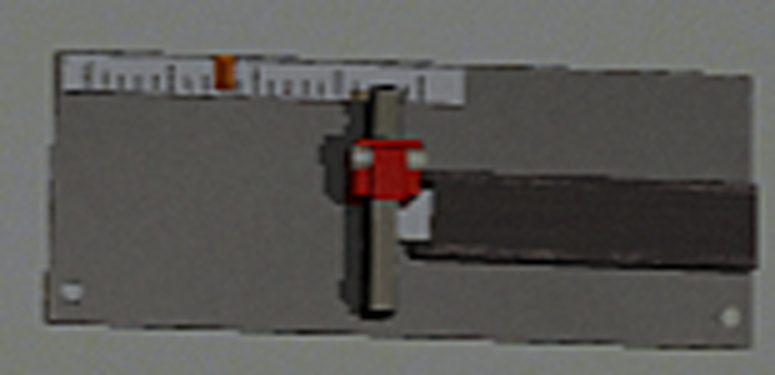

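View pics/scene0_crop.png

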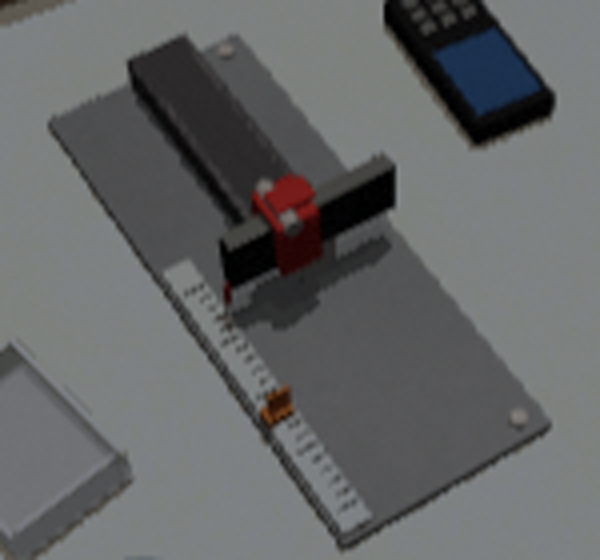

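Run:
```python
from h import *
c,im,d=load('top0')
f=lambda a,b,z: onplane(c,245+a/5-.4,150+b/5-.4,z)
P={k:f(*v) for k,v in dict(TL=(57,52,10),TR=(752,75,10),BR=(751,348,10),BL=(48,322,10),pf=(385,88,94),pn=(381,309,94),flagB=(224,87,45),flagmid=(224,72,45),flagfarT=(225,57,45)).items()}
for k,v in P.items(): print(k,np.round(v,1))
for a,b in [('TR','TL'),('BR','BL'),('BR','TR'),('BL','TL'),('pf','pn')]:
    v=P[b]-P[a]; print(a,b,np.linalg.norm(v).round(1),np.degrees(np.arctan2(v[1],v[0])).round(2))
cs,ims,ds=load('scene0')
# scene crop x4 origin 150,90
g=lambda a,b,z: onplane(cs,150+a/4-.4,90+b/4-.4,z)
for k,v in dict(TLs=(345,548,10),BLs=(550,428,10),TRs=(50,122,10),flag=(278,405,30),pf=(222,240,94),pn=(392,160,94)).items(): print(k,np.round(g(*v),1))
```

```text
TL [629.7  49.5  10. ]
TR [ 613.2 -367.9   10. ]
BR [ 449.2 -361.    10. ]
BL [466.5  55.5  10. ]
pf [ 592.  -136.7   94. ]
pn [ 466.9 -132.    94. ]
flagB [601.6 -48.8  45. ]
flagmid [610.5 -48.9  45. ]
flagfarT [619.5 -49.6  45. ]
TR TL 417.8 87.74
BR BL 416.8 87.62
BR TR 164.1 -2.42
BL TL 163.3 -2.08
pf pn 125.2 177.82
TLs [632.6  50.2  10. ]
BLs [472.1  57.5  10. ]
TRs [ 613.1 -368.1   10. ]
flag [614.7 -52.   30. ]
pf [ 593.2 -142.7   94. ]
pn [ 465.1 -133.    94. ]
```

Emit:
move_arm:
  motion:
    - [[0, 0, 0, 0.15, 0], [0, 0, 0, 0.15, 0], [0, 0, 0, 0.035, 0]]

```text
time_s: 0.45
tcp_pos: [222.2, 636.0, 220.2]
orientation: [0.334, 0.943, -0.002, -0.0]
wrist_force: [-0.0, -1.0, 0.2]
width: 70.5
```

Emit:
move_arm:
  motion:
    - [[0, 0, 0, -0.15, 0], [0, 0, 0, -0.15, 0], [0, 0, 0, -0.15, 0], [0, 0, 0, -0.15, 0], [0, 0, 0, -0.04, 0], [0, 0, 0, 0, 0]]

```text
time_s: 1.05
tcp_pos: [221.3, 634.5, 217.3]
orientation: [0.015, 1.0, -0.005, -0.001]
wrist_force: [-0.1, -1.6, -0.6]
width: 23.0
```

Emit:
move_arm:
  motion:
    - [[-30, -40, 0, 0, 0], [-30, -45, 0, 0, 0], [-30, -45, 0, 0, 0], [-30, -45, 0, 0, 0], [-30, -45, 10, 0, 0], [-30, -45, 30, 0, 0], [-30, -45, 40, 0, 0], [0, 0, 0, 0, 0]]

```text
time_s: 1.85
tcp_pos: [402.5, 345.0, 153.1]
orientation: [0.018, 1.0, -0.004, -0.001]
wrist_force: [-0.8, 0.6, 0.3]
width: 0.3
```

Emit:
move_arm:
  motion:
    - [[-13, -19, 25, 0, 0], [-13, -19, 25, 0, 0], [0, 0, 15, 0, 0], [0, 0, 0, 0, 0]]

```text
time_s: 2.25
tcp_pos: [428.5, 305.3, 87.2]
orientation: [0.021, 1.0, -0.002, -0.001]
wrist_force: [-0.4, 0.0, 0.5]
width: 0.2
```

Run:
```python
from h import *
s=sensors.observe(); print(s['tcp_pos'],s['orientation'],s['wrist_force'])
grab('wrist','w1');grab('scene','s1')
```

```text
[428.50182916 305.29487245  87.20084704] [ 2.14528842e-02  9.99767052e-01 -2.29812719e-03 -5.77498985e-04] [-0.40510352  0.02529259  0.48480762]
```

View pics/w1.png

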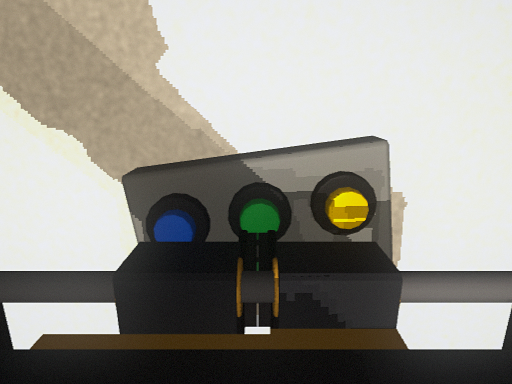

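View pics/s1.png

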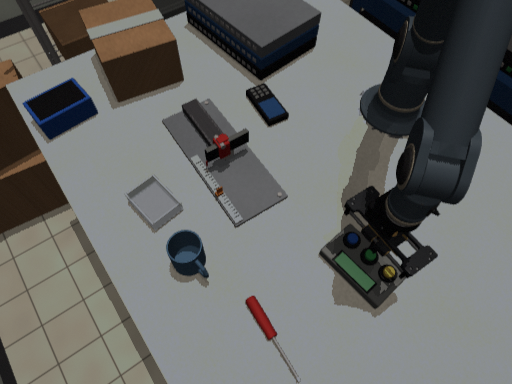

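Wrist view: the closed fingers stand over the green button (260,215), with blue at (175,228) and yellow at (347,208).

Emit:
move_arm:
  motion:
    - [[3, 3, 20, 0, 0], [0, 0, 13, 0, 0], [0, 0, 5, 0, 0], [0, 0, 3, 0, 0], [0, 0, 2, 0, 0]]

```text
time_s: 2.85
tcp_pos: [428.6, 314.7, 49.7]
orientation: [0.019, 1.0, 0.002, 0.004]
wrist_force: [-0.1, -2.0, 3.1]
width: 0.5
```

Emit:
move_arm:
  motion:
    - [[1, -4, 2, 0, 0], [0, 0, 2, 0, 0], [0, 0, 1, 0, 0]]

```text
time_s: 3.15
tcp_pos: [428.4, 312.0, 46.4]
orientation: [0.019, 1.0, 0.004, 0.005]
wrist_force: [-1.8, -0.3, 7.5]
width: 0.6
```

Emit:
move_arm:
  motion:
    - [[0, 0, 2, 0, 0], [0, 0, 1, 0, 0]]

```text
time_s: 3.35
tcp_pos: [428.4, 312.1, 46.3]
orientation: [0.019, 1.0, 0.004, 0.005]
wrist_force: [-3.6, -1.5, 10.1]
width: 0.5
```

Run:
```python
from h import *
s=sensors.observe(); print(s['tcp_pos'],s['orientation'],s['wrist_force'])
grab('wrist','w2')
```

```text
[428.44277918 312.08195724  46.32590643] [0.01944521 0.99979023 0.00379401 0.00519567] [-3.5666112  -1.47636672 10.066293  ]
```

View pics/w2.png

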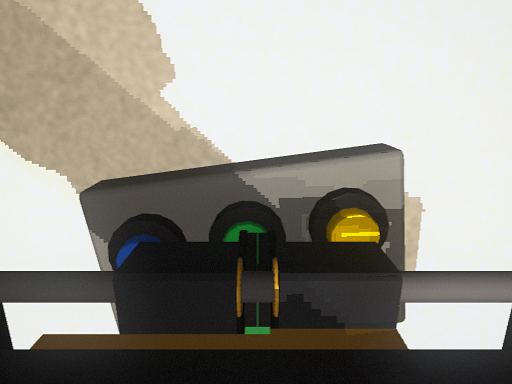

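The fingers stand on green and z has stopped at 46.3 with 10 N, so the button is at its end stop. Next is yellow.

Emit:
move_arm:
  motion:
    - [[0, 0, -20, 0, 0], [0, 0, -20, 0, 0], [5, 25, 0, 0, 0], [4, 25, 0, 0, 0], [0, 0, 0, 0, 0], [0, 0, 0, 0, 0]]

```text
time_s: 4.0
tcp_pos: [422.5, 361.4, 88.1]
orientation: [0.021, 1.0, 0.004, 0.006]
wrist_force: [-0.0, -0.4, -0.3]
width: 0.9
```

Emit:
move_arm:
  motion:
    - [[1, 1, 20, 0, 0], [0, 0, 13, 0, 0], [0, 0, 5, 0, 0], [0, 0, 3, 0, 0], [0, 0, 3, 0, 0], [0, 0, 3, 0, 0], [0, 0, 2, 0, 0]]

```text
time_s: 4.7
tcp_pos: [423.6, 360.9, 46.4]
orientation: [0.024, 1.0, 0.004, 0.006]
wrist_force: [-4.2, -1.7, 9.1]
width: 0.3
```

Emit:
move_arm:
  motion:
    - [[0, 0, 1, 0, 0], [0, 0, -20, 0, 0], [0, 0, -20, 0, 0], [-3, -26, 0, 0, 0], [-3, -26, 0, 0, 0], [-3, -27, 0, 0, 0], [-3, -27, 0, 0, 0], [0, 0, 0, 0, 0], [0, 0, 0, 0, 0]]

```text
time_s: 5.6
tcp_pos: [432.2, 247.8, 89.9]
orientation: [0.025, 1.0, 0.005, 0.008]
wrist_force: [0.5, 0.7, -0.3]
width: 0.2
```

Emit:
move_arm:
  motion:
    - [[1, 6, 20, 0, 0], [0, 0, 15, 0, 0], [0, 0, 5, 0, 0], [0, 0, 3, 0, 0], [0, 0, 3, 0, 0], [0, 0, 3, 0, 0], [0, 0, 2, 0, 0]]

```text
time_s: 6.3
tcp_pos: [433.9, 256.6, 46.2]
orientation: [0.024, 1.0, 0.004, 0.009]
wrist_force: [-5.0, -3.3, 15.0]
width: 0.7
```

Blue is also at its end stop (z 46.2, 15 N). Lifting now and moving to the handle.

Emit:
move_arm:
  motion:
    - [[0, 0, 1, 0, 0], [0, 0, -30, 0, 0], [0, 0, -40, 0, 0], [0, 0, -40, 0, 57], [-10, -40, -20, 0, 57], [-10, -45, 0, 0, 57], [-10, -45, 0, 0, 57], [-10, -45, 0, 0, 57], [-10, -45, 0, 0, 57], [-10, -45, 0, 0, 57]]

```text
time_s: 7.3
tcp_pos: [485.6, -6.5, 186.7]
orientation: [0.013, 1.0, 0.011, 0.017]
wrist_force: [1.6, 0.3, -0.2]
width: 46.2
```

Emit:
move_arm:
  motion:
    - [[-10, -40, 0, 0, 57], [-5, -40, 0, 0, 57], [0, -20, 0, 0, 57], [0, 0, 0, 0, 57]]

```text
time_s: 7.7
tcp_pos: [500.2, -117.2, 187.7]
orientation: [0.018, 1.0, 0.01, 0.021]
wrist_force: [-0.8, 0.6, 0.0]
width: 49.4
```

Run:
```python
from h import *
s=sensors.observe(); print(s['tcp_pos'],s['orientation'],s['wrist_force'],s['width'])
grab('wrist','w3');grab('top','t3')
```

```text
[ 500.16414052 -117.23986886  187.72094085] [0.01754828 0.99957317 0.00961897 0.02128397] [-0.79261536  0.58713475  0.0286689 ] 49.44879928140878
```

View pics/w3.png

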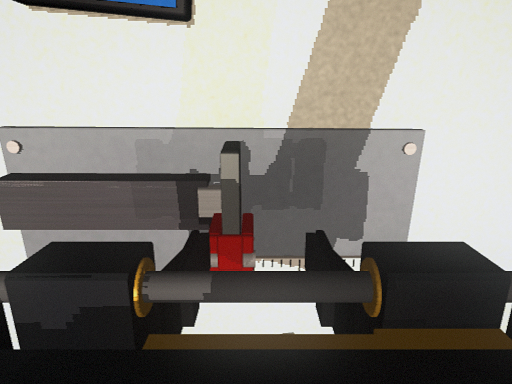

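View pics/t3.png

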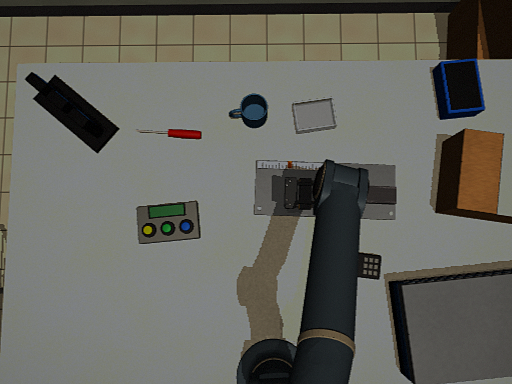

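Run:
```python
from h import *
c,im,d=load('w3')
cv2.imwrite('pics/w3c.png',cv2.cvtColor(cv2.resize(im[120:300,170:340],None,fx=4,fy=3.3,interpolation=cv2.INTER_CUBIC),cv2.COLOR_RGB2BGR))
for r in (155,165,175,185,195,205):
    print(r,[ (u,int(im[r,u].sum()),np.round(depthpt(c,u,r,d[r,u]),0).tolist()) for u in range(214,250,4)])
```

```text
155 [(214, 430, [487.0, -157.0, 8.0]), (218, 438, [486.0, -152.0, 10.0]), (222, 421, [469.0, -141.0, 94.0]), (226, 424, [470.0, -138.0, 94.0]), (230, 432, [470.0, -135.0, 94.0]), (234, 420, [470.0, -132.0, 93.0]), (238, 333, [470.0, -129.0, 93.0]), (242, 258, [488.0, -128.0, 10.0]), (246, 261, [487.0, -124.0, 11.0])]
165 [(214, 425, [496.0, -157.0, 11.0]), (218, 435, [497.0, -153.0, 10.0]), (222, 413, [477.0, -141.0, 94.0]), (226, 411, [477.0, -138.0, 93.0]), (230, 410, [477.0, -135.0, 94.0]), (234, 404, [477.0, -132.0, 94.0]), (238, 328, [478.0, -129.0, 94.0]), (242, 245, [498.0, -129.0, 10.0]), (246, 239, [498.0, -125.0, 10.0])]
175 [(214, 242, [507.0, -158.0, 11.0]), (218, 243, [507.0, -154.0, 9.0]), (222, 415, [485.0, -142.0, 94.0]), (226, 402, [485.0, -139.0, 93.0]), (230, 403, [485.0, -136.0, 94.0]), (234, 397, [485.0, -133.0, 94.0]), (238, 339, [486.0, -129.0, 94.0]), (242, 250, [508.0, -129.0, 11.0]), (246, 253, [508.0, -125.0, 10.0])]
185 [(214, 207, [515.0, -158.0, 19.0]), (218, 215, [515.0, -154.0, 19.0]), (222, 219, [493.0, -142.0, 95.0]), (226, 207, [493.0, -139.0, 94.0]), (230, 213, [493.0, -136.0, 94.0]), (234, 211, [493.0, -133.0, 94.0]), (238, 214, [494.0, -130.0, 94.0]), (242, 234, [519.0, -130.0, 9.0]), (246, 246, [519.0, -126.0, 9.0])]
195 [(214, 389, [521.0, -157.0, 32.0]), (218, 408, [522.0, -153.0, 32.0]), (222, 210, [501.0, -143.0, 93.0]), (226, 203, [501.0, -140.0, 94.0]), (230, 210, [501.0, -137.0, 94.0]), (234, 206, [502.0, -133.0, 94.0]), (238, 186, [502.0, -130.0, 94.0]), (242, 243, [530.0, -130.0, 10.0]), (246, 234, [530.0, -126.0, 10.0])]
205 [(214, 391, [532.0, -158.0, 32.0]), (218, 396, [531.0, -153.0, 33.0]), (222, 190, [510.0, -143.0, 93.0]), (226, 205, [510.0, -140.0, 93.0]), (230, 199, [510.0, -137.0, 94.0]), (234, 205, [510.0, -134.0, 94.0]), (238, 189, [510.0, -131.0, 94.0]), (242, 235, [541.0, -131.0, 9.0]), (246, 238, [541.0, -127.0, 10.0])]
```

View pics/w3c.png

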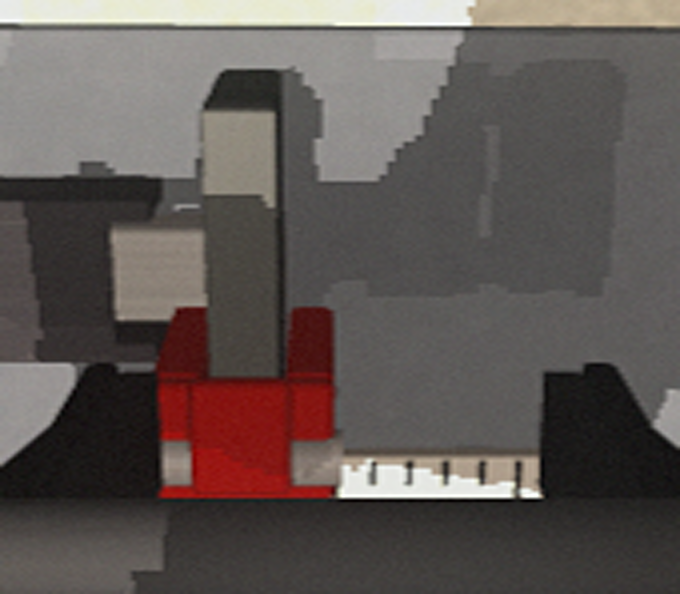

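Emit:
move_arm:
  motion:
    - [[6, -11, 0, 0, 57], [5, -10, 10, 0, 57], [0, 0, 20, 0, 57], [0, 0, 20, 0, 57], [0, 0, 0, 0, 57]]

```text
time_s: 8.3
tcp_pos: [489.5, -129.2, 134.3]
orientation: [0.01, 1.0, 0.012, 0.021]
wrist_force: [-0.5, 0.5, -0.3]
width: 49.2
```

Emit:
move_arm:
  motion:
    - [[0, -8, 20, 0.025, 57], [0, 0, 20, 0, 57], [0, 0, 20, 0, 57], [0, 0, 15, 0, 57], [0, 0, 0, 0, 57]]

```text
time_s: 8.8
tcp_pos: [493.3, -134.3, 58.7]
orientation: [0.02, 0.999, 0.012, 0.023]
wrist_force: [-0.2, -0.2, -0.2]
width: 49.5
```

Emit:
move_arm:
  motion:
    - [[0, 0, 2, 0, 0], [0, 0, 0, 0, 0], [0, 0, 0, 0, 0], [0, 0, 0, 0, 0]]
  grip_force: 12

```text
time_s: 9.2
tcp_pos: [495.1, -134.4, 59.5]
orientation: [0.02, 0.999, 0.012, 0.025]
wrist_force: [-0.4, -0.0, -0.2]
width: 25.3
```

Run:
```python
from h import *
s=sensors.observe(); print(s['tcp_pos'],s['orientation'],s['wrist_force'],s['width'])
grab('wrist','w4');grab('scene','s4')
```

```text
[ 495.09141584 -134.38422681   59.49740055] [0.01993982 0.99941939 0.01205885 0.02485695] [-0.40123529 -0.02944429 -0.19893741] 25.26546187021826
```

View pics/w4.png

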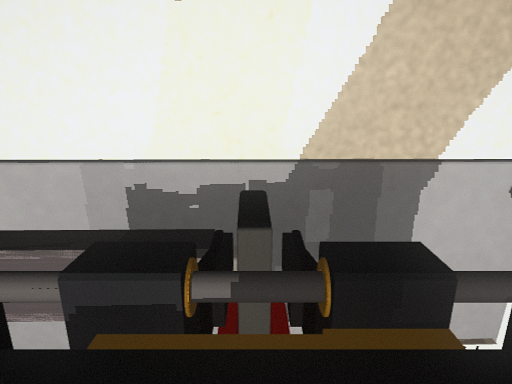

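View pics/s4.png

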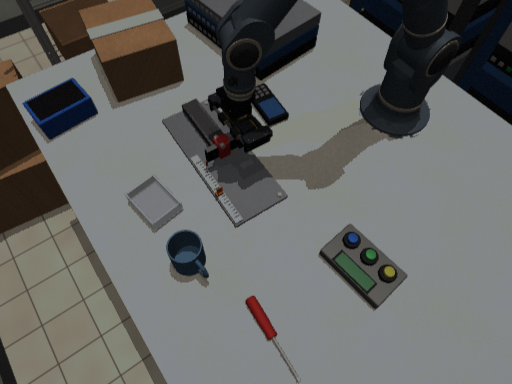

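Wrist view: the plate at (254,250) is centred between the fingers, and the lever is at (254,318). The mark is visible in the scene view at (219,191). Continue closing.

Emit:
move_arm:
  motion:
    - [[0, 0, 1, 0, 0], [0, 0, 1, 0, 0], [0, 0, 0, 0, 0], [0, 0, 0, 0, 0]]
  grip_force: 15

```text
time_s: 9.7
tcp_pos: [495.1, -136.3, 59.3]
orientation: [0.021, 0.999, 0.011, 0.026]
wrist_force: [-0.4, -0.2, -1.3]
width: 14.2
```

Emit:
move_arm:
  motion:
    - [[0, 8, 0, 0, 0], [0, 9, 0, 0, 0], [0, 9, 0, 0, 0], [0, 9, 0, 0, 0], [0, 9, 0, 0, 0], [0, 9, 0, 0, 0], [0, 9, 0, 0, 0]]

```text
time_s: 10.4
tcp_pos: [497.3, -88.3, 59.3]
orientation: [0.026, 0.999, 0.001, 0.027]
wrist_force: [-0.6, -7.1, -2.6]
width: 14.1
```

Run:
```python
from h import *
s=sensors.observe(); print(s['tcp_pos'],s['orientation'],s['wrist_force'],s['width'])
for n in ('scene','top'):
    c,im,d=grab(n,n+'5')
    x0,y0,x1,y1=(245,140,400,230) if n=='top' else (150,90,300,230)
    cv2.imwrite(f'pics/{n}5c.png',cv2.cvtColor(cv2.resize(im[y0:y1,x0:x1],None,fx=4 ,fy=4,interpolation=cv2.INTER_CUBIC),cv2.COLOR_RGB2BGR))
```

```text
[497.25544167 -88.28375707  59.27667187] [2.55045108e-02 9.99300500e-01 8.60223702e-04 2.73366274e-02] [-0.59224181 -7.13518701 -2.57057103] 14.106170921789602
```

View pics/scene5c.png

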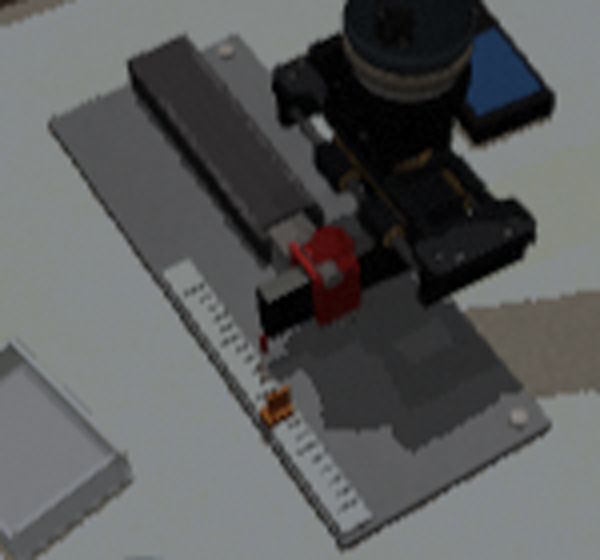

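View pics/top5c.png

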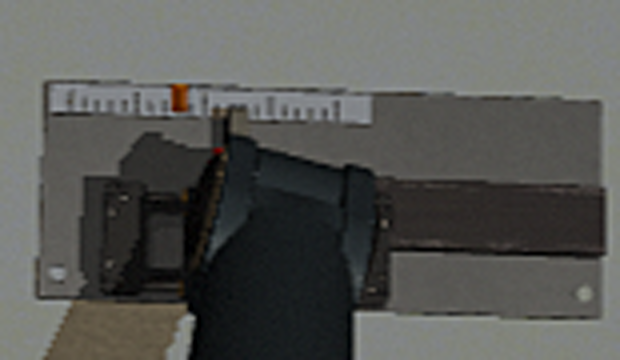

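Run:
```python
from h import *
for n,(x0,y0,x1,y1) in {'scene5':(200,160,240,205),'top5':(278,150,318,185)}.items():
    c,im,d=load(n)
    o=cv2.resize(im[y0:y1,x0:x1],None,fx=12,fy=12,interpolation=cv2.INTER_NEAREST)
    o=cv2.convertScaleAbs(o,alpha=1.6)
    cv2.imwrite(f'pics/{n}z.png',cv2.cvtColor(o,cv2.COLOR_RGB2BGR))
```

```text
(no output)
```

View pics/scene5z.png

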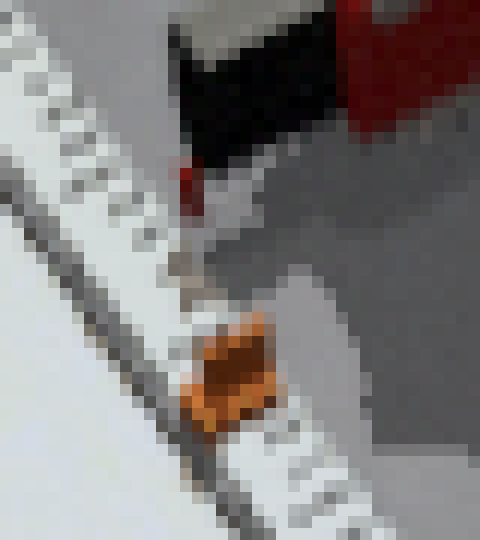

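View pics/top5z.png

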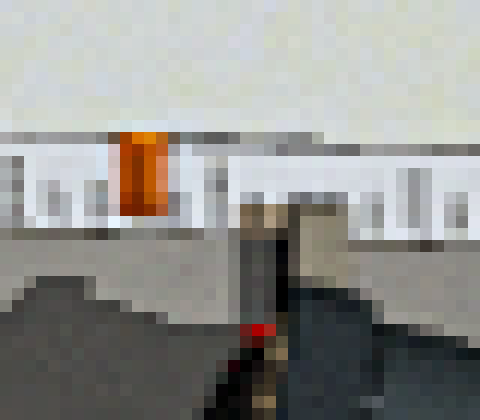

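Run:
```python
from h import *
c,im,d=load('scene5')
a=np.radians(2.3); xh=np.array([np.sin(a),np.cos(a),0])
for u,v in [(215.8,175.3),(216,177)]:
  for z in (30,36): p=onplane(c,u,v,z); print('ptr',z,p.round(1),(p@xh).round(1))
for u,v,z in [(219.6,191.2,28),(221.5,186.2,45),(215.5,193,20),(217.3,196.5,12)]:
    p=onplane(c,u,v,z); print('flag',p.round(1),(p@xh).round(1))
c,im,d=load('top5')
for u,v,z in [(300,168,94),(289.7,164,30),(290,164,45)]:
    p=onplane(c,u,v,z); print('top',p.round(1),(p@xh).round(1))
```

```text
ptr 30 [595.3 -97.5  30. ] -73.6
ptr 36 [597.  -94.1  36. ] -70.0
ptr 30 [597.8 -92.7  30. ] -68.6
ptr 36 [599.5 -89.2  36. ] -65.1
flag [613.7 -51.4  28. ] -26.7
flag [606.  -52.1  45. ] -27.7
flag [623.3 -57.3  20. ] -32.2
flag [623.3 -49.8  12. ] -24.7
top [590.  -75.7  94. ] -52.0
top [613.2 -50.7  30. ] -26.1
top [610.5 -50.7  45. ] -26.1
```

Emit:
move_arm:
  motion:
    - [[0, 8, 0, 0, 0], [0, 8, 0, 0, 0], [0, 8, 0, 0, 0], [0, 8, 0, 0, 0]]

```text
time_s: 10.9
tcp_pos: [498.4, -62.6, 59.2]
orientation: [0.027, 0.999, -0.003, 0.028]
wrist_force: [-0.4, -7.2, -0.7]
width: 13.8
```

Emit:
move_arm:
  motion:
    - [[0, 6, 0, 0, 0], [0, 6, 0, 0, 0], [0, 2, 0, 0, 0]]

```text
time_s: 11.2
tcp_pos: [498.8, -52.8, 59.2]
orientation: [0.028, 0.999, -0.005, 0.028]
wrist_force: [-0.5, -5.3, -0.8]
width: 14.0
```

Run:
```python
from h import *
s=sensors.observe(); print(s['tcp_pos'],s['orientation'],s['wrist_force'],s['width'])
for n,(x0,y0,x1,y1) in {'scene':(195,160,245,205),'top':(278,145,328,190)}.items():
    c,im,d=grab(n,n+'6')
    o=cv2.resize(im[y0:y1,x0:x1],None,fx=12,fy=12,interpolation=cv2.INTER_NEAREST)
    o=cv2.convertScaleAbs(o,alpha=1.6)
    cv2.imwrite(f'pics/{n}6z.png',cv2.cvtColor(o,cv2.COLOR_RGB2BGR))
```

```text
[498.82170377 -52.80047499  59.22283256] [ 0.02841377  0.99919949 -0.00544836  0.02762875] [-0.52454254 -5.33090155 -0.82783333] 14.048997697376473
```

View pics/scene6z.png

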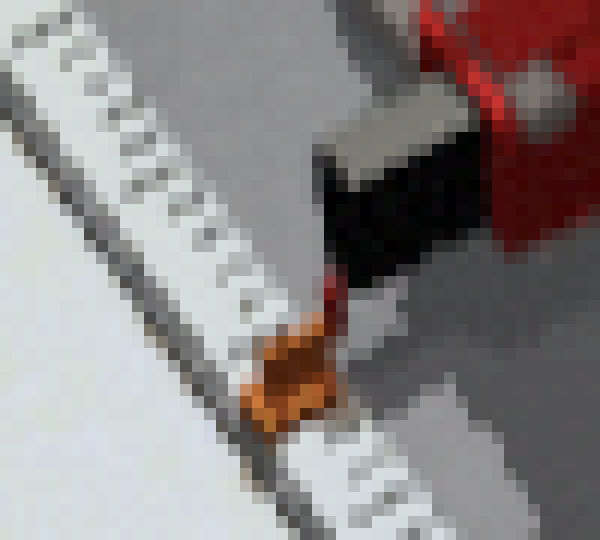

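View pics/top6z.png

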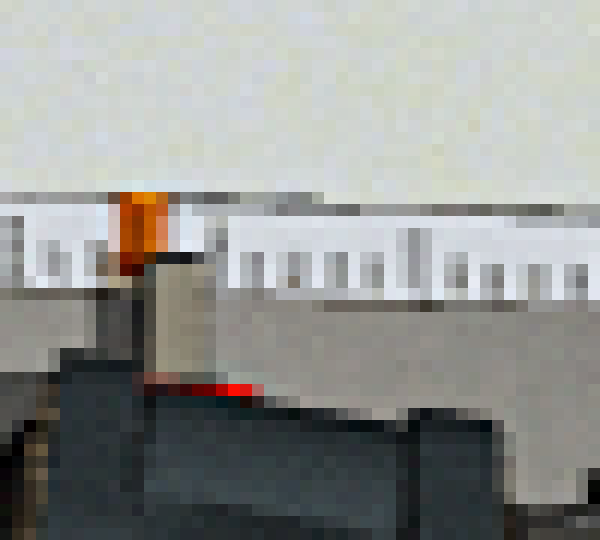

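Run:
```python
from h import *
a=np.radians(2.3); xh=np.array([np.sin(a),np.cos(a),0])
c,im,d=load('top6')
for u,v,z in [(292.6,171,94),(292.6,169,94),(289.1,164,12),(289.1,164,22),(290,164,45)]:
    p=onplane(c,u,v,z); print('top',p.round(1),(p@xh).round(1))
print(im[160:168,284:298,0]); print(im[160:168,284:298,2])
c,im,d=load('scene6')
for u,v,z in [(222.6,184,33),(222.6,186.5,28)]:
    p=onplane(c,u,v,z); print('ptr',p.round(1),(p@xh).round(1))
mid=xh*0; 
for s in (-26,-28,-24,-33):
    # pointer point: line along xh at handle-y -67 from mid(531,-137)
    yh=np.array([-np.cos(a),np.sin(a),0]); m=np.array([531,-137,0.]); 
    for dy,z in ((-67,30),(-67,40),(-78,30),(-78,45)):
        p=xh*s+yh*((m@yh)+dy)+[0,0,z]; print(s,dy,z,np.round(proj(c,p),1), 'zoom',np.round((np.array(proj(c,p))-[194.5,159.5])*12))
```

```text
top [581.5 -54.7  94. ] -31.3
top [587.3 -54.8  94. ] -31.2
top [616.5 -50.   12. ] -25.2
top [614.7 -49.4  22. ] -24.7
top [610.5 -50.7  45. ] -26.1
[[133 130 133 133 130 134 129 132 131 134 134 133 135 135]
 [ 93  92  82  63  95 137 138 113  66  77  69  57  58  75]
 [132 135 135 128 110  90 117 118 101 128 109 108 109 110]
 [129 131 132 130 102  80 120 131 123 134 137 122 112 136]
 [131 133 134 132 104  83 119 132 123 135 138 110  88 135]
 [135 108  93 135 105  88 125 134 126 142 140 103  73 137]
 [137 112  72  90  74  73  49  18  17  12  46  80  93 138]
 [138 111  67  86  50  32  42  93  92  87  96  94  94 140]]
[[131 131 134 136 140 143 142 144 143 143 141 135 136 137]
 [ 92  92  81  39   0   0   2  16  48  80  71  57  58  73]
 [141 143 151 119   0   0   0  20 102 140 116 114 113 115]
 [136 140 146 119   0   0   0  54 124 147 147 123 110 144]
 [138 141 149 121   0   0   0  52 126 148 144 113  90 141]
 [143 110  92 124   0   0   0  55 125 154 149 108  75 144]
 [145 120  66  56   0   0   1  16  22  14  49  82  95 147]
 [147 114  49  60   0   0  44  83  77  71  82  85 100 149]]
ptr [596.5 -62.5  33. ] -38.5
ptr [599.3 -58.8  28. ] -34.7
-26 -67 30 [223.7 188.8] zoom [350. 352.]
-26 -67 40 [223.4 186.9] zoom [347. 328.]
-26 -78 30 [220.1 190.8] zoom [307. 376.]
-26 -78 45 [219.7 187.9] zoom [302. 340.]
-28 -67 30 [223.3 188.3] zoom [345. 345.]
-28 -67 40 [223.  186.3] zoom [343. 322.]
-28 -78 30 [219.7 190.2] zoom [302. 369.]
-28 -78 45 [219.3 187.3] zoom [297. 334.]
-24 -67 30 [224.1 189.4] zoom [355. 358.]
-24 -67 40 [223.8 187.4] zoom [352. 335.]
-24 -78 30 [220.5 191.3] zoom [312. 382.]
-24 -78 45 [220.1 188.4] zoom [307. 347.]
-33 -67 30 [222.3 186.9] zoom [333. 329.]
-33 -67 40 [222.  184.9] zoom [331. 305.]
-33 -78 30 [218.7 188.9] zoom [290. 352.]
-33 -78 45 [218.3 185.9] zoom [285. 317.]
```

Emit:
move_arm:
  motion:
    - [[0, 4, 0, 0, 0], [0, 3, 0, 0, 0]]

```text
time_s: 11.5
tcp_pos: [499.0, -49.6, 59.2]
orientation: [0.03, 0.999, -0.007, 0.028]
wrist_force: [-0.1, -6.4, -0.7]
width: 14.0
```

Emit:
move_arm:
  motion:
    - [[0, 1, 0, 0, 0]]

```text
time_s: 11.6
tcp_pos: [499.0, -49.8, 59.2]
orientation: [0.03, 0.999, -0.008, 0.028]
wrist_force: [-0.4, -6.1, -2.3]
width: 13.9
```

Emit:
move_arm:
  motion:
    - [[0, 1, 0, 0, 0]]

```text
time_s: 11.7
tcp_pos: [499.0, -50.1, 59.2]
orientation: [0.03, 0.999, -0.009, 0.028]
wrist_force: [0.0, -5.3, -1.1]
width: 14.1
```

Emit:
move_arm:
  motion:
    - [[0, 3, 0, 0, 0], [0, 3, 0, 0, 0], [0, 2, 0, 0, 0], [0, 1.5, 0, 0, 0]]

```text
time_s: 12.1
tcp_pos: [499.1, -47.3, 59.2]
orientation: [0.033, 0.999, -0.012, 0.028]
wrist_force: [0.0, -5.6, -0.4]
width: 14.5
```

```bash
cat > z.py <<'E'
from h import *
import sys
k=sys.argv[1]
s=sensors.observe(); print(s['tcp_pos'],s['orientation'],s['wrist_force'],s['width'])
O=[]
for n,(x0,y0,x1,y1) in {'scene':(205,165,238,205),'top':(278,150,311,190)}.items():
    c,im,d=grab(n,n+k)
    o=cv2.resize(im[y0:y1,x0:x1],None,fx=12,fy=12,interpolation=cv2.INTER_NEAREST)
    O.append(cv2.convertScaleAbs(o,alpha=1.6))
cv2.imwrite(f'pics/z{k}.png',cv2.cvtColor(np.hstack(O),cv2.COLOR_RGB2BGR))
s=sensors.observe(); print(s['tcp_pos'],s['wrist_force'],s['time_s'])
E
python3 z.py 7
```

```text
[499.09580454 -47.28491332  59.17007405] [ 0.03268071  0.99900921 -0.01174501  0.02783224] [ 0.00882219 -5.63585847 -0.40268843] 14.523393817980184
[499.1437192  -47.24270916  59.1853512 ] [ 0.86436894 -6.27310066 -1.08134571] 12.2
```

View pics/z7.png

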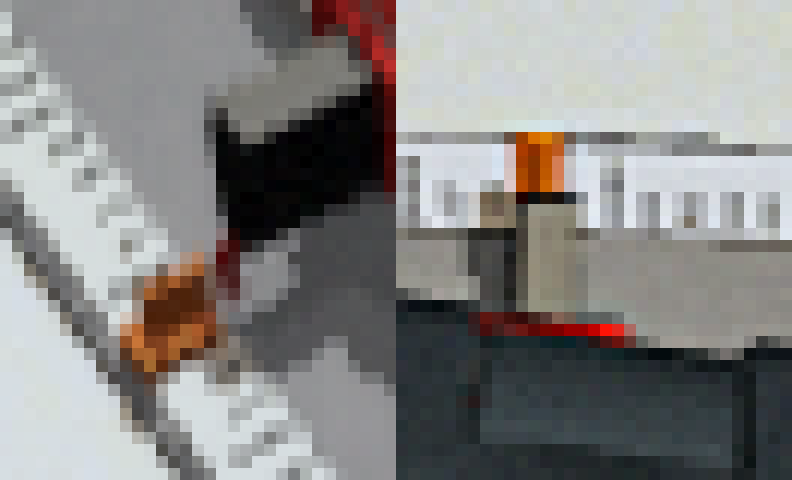

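Side by side, the pointer (scene zoom 230,285) lines up with the flag plane, and the top view agrees. I'll hold briefly, ease the grip, then slide.

Emit:
move_arm:
  motion:
    - [[0, 1.3, 0, 0, 0], [0, 1.3, 0, 0, 0], [-3, 1.3, 0, 0, 0], [-4, 1.3, 0, 0, 0], [-4, 1.3, 0, 0, 0]]
  grip_force: 8

```text
time_s: 12.7
tcp_pos: [499.3, -49.0, 58.5]
orientation: [0.037, 0.999, -0.014, 0.016]
wrist_force: [-10.1, -4.9, 9.8]
width: 14.6
```

Emit:
move_arm:
  motion:
    - [[0, 1.8, 0, 0, 0], [-5, 1.8, 0, 0, 0], [-6, 1.8, 0, 0, 0], [-6, 1.8, 0, 0, 0]]
  grip_force: 3

```text
time_s: 13.1
tcp_pos: [507.9, -50.0, 57.3]
orientation: [0.041, 0.999, -0.017, 0.007]
wrist_force: [-5.5, -4.9, 0.9]
width: 15.0
```

Emit:
move_arm:
  motion:
    - [[0, 4, 0, -0.03, 0], [-2, 3, 0, -0.01, 0], [-4, 2.5, 0, 0, 0]]

```text
time_s: 13.4
tcp_pos: [509.5, -46.6, 56.4]
orientation: [0.024, 1.0, -0.02, 0.002]
wrist_force: [-5.1, -6.7, 2.2]
width: 22.5
```

Emit:
move_arm:
  motion:
    - [[0, 1.5, 0, 0, 0], [0, 1.5, 0, 0, 0]]
  grip_force: 7

```text
time_s: 13.6
tcp_pos: [509.6, -47.3, 56.5]
orientation: [0.026, 0.999, -0.021, 0.002]
wrist_force: [0.6, -5.2, -1.3]
width: 15.1
```

```bash
python3 z.py 8
```

```text
[509.56620442 -47.31914697  56.48396322] [ 0.02599558  0.99943324 -0.02131811  0.00172448] [ 0.61163025 -5.15616648 -1.28250077] 15.083180287926455
[509.54324272 -47.31555206  56.46558284] [ 0.80100804 -5.01345627 -1.19646616] 13.7
```

View pics/z8.png

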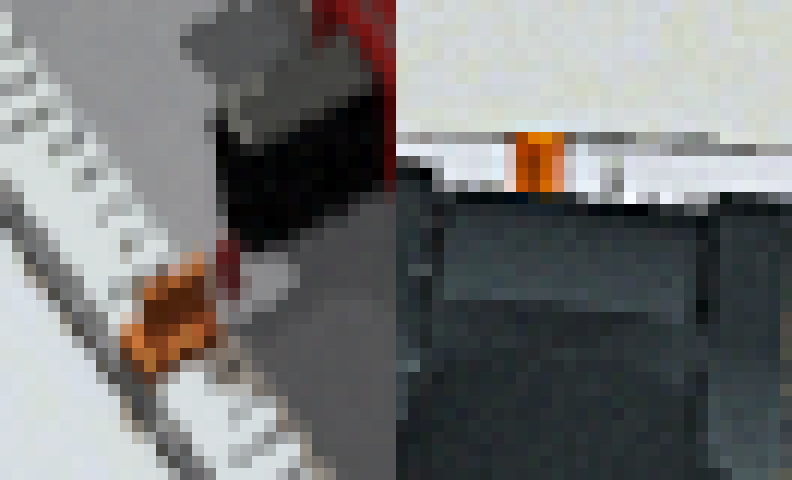

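Emit:
move_arm:
  motion:
    - [[-6, 1.7, 0, 0, 0], [-7, 1.7, 0, 0, 0], [-7, 1.7, 0, 0, 0]]
  grip_force: 6

```text
time_s: 14.0
tcp_pos: [515.4, -48.5, 53.9]
orientation: [0.03, 0.999, -0.023, -0.014]
wrist_force: [-9.2, -5.6, 5.4]
width: 15.7
```

Emit:
move_arm:
  motion:
    - [[0, 2.5, -1, 0, 20], [-3, 2, -1, 0, 20], [-6, 1.8, -1, 0, 20]]
  grip_force: 20

```text
time_s: 14.3
tcp_pos: [518.4, -48.2, 54.4]
orientation: [0.033, 0.999, -0.026, -0.02]
wrist_force: [-5.5, -5.5, 0.0]
width: 17.2
```

Emit:
move_arm:
  motion:
    - [[-4, 3, -0.5, -0.02, 20], [-6, 2.5, -0.5, 0, 20], [-6, 2, -0.5, 0, 20]]

```text
time_s: 14.6
tcp_pos: [524.0, -48.0, 52.9]
orientation: [0.026, 0.999, -0.028, -0.032]
wrist_force: [-7.3, -6.3, 3.9]
width: 17.4
```

```bash
python3 z.py 9; python3 -c "
from h import *
grab('wrist','w9')"
```

```text
[524.02140952 -47.98618694  52.89067544] [ 0.02603928  0.99873995 -0.02817999 -0.03234756] [-7.26394531 -6.2947142   3.92692157] 17.37299696027514
[524.57213202 -48.02040898  52.76719101] [-7.24697131 -5.45289594  2.53622441] 14.7
```

View pics/z9.png

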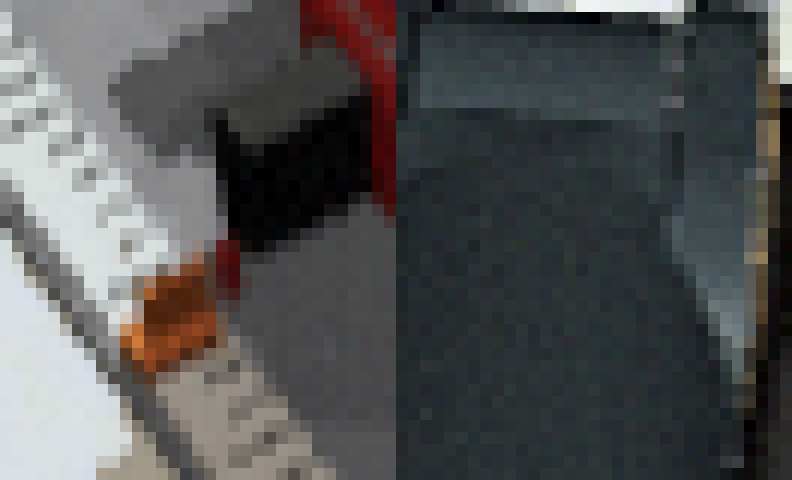

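View pics/w9.png

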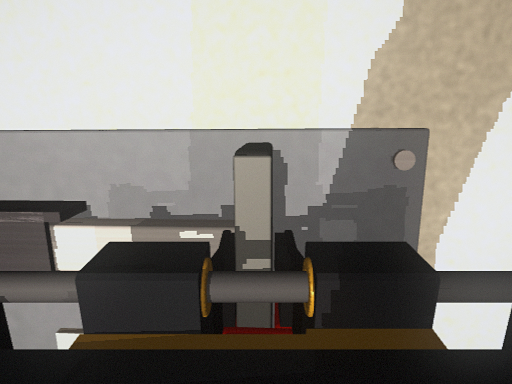

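Emit:
move_arm:
  motion:
    - [[-11, 2.5, -3, 0, 20], [-12, 2.3, -3, 0, 20]]

```text
time_s: 14.95
tcp_pos: [535.9, -48.5, 53.9]
orientation: [0.028, 0.998, -0.03, -0.044]
wrist_force: [-8.1, -5.0, -2.1]
width: 18.0
```

Emit:
move_arm:
  motion:
    - [[-11, 3.5, -4, 0, 20], [-11, 3, -4, 0, 20]]

```text
time_s: 15.15
tcp_pos: [546.6, -47.7, 55.8]
orientation: [0.031, 0.997, -0.033, -0.058]
wrist_force: [-16.2, -5.5, -2.0]
width: 17.7
```

```bash
python3 z.py 10
python3 - <<'E'
from h import *
c,im,d=load('scene10')
cv2.imwrite('pics/s10c.png',cv2.cvtColor(cv2.convertScaleAbs(cv2.resize(im[100:210,170:300],None,fx=5,fy=5,interpolation=cv2.INTER_CUBIC),alpha=1.5),cv2.COLOR_RGB2BGR))
E
```

```text
[546.58336685 -47.71366011  55.76450524] [ 0.03085746  0.99730138 -0.03261258 -0.0580879 ] [-16.17074507  -5.54372408  -1.98194581] 17.722850179017545
[546.45570194 -47.65447722  55.67392003] [-9.66587058 -4.35297072  0.21911682] 15.25
```

View pics/z10.png

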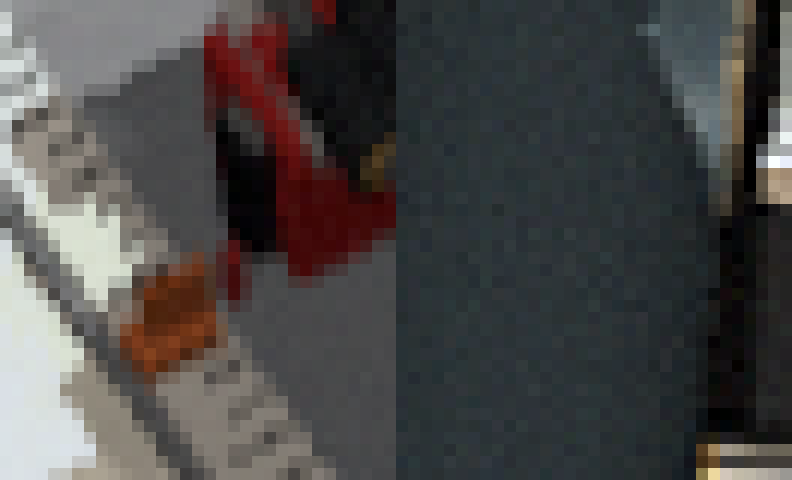

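View pics/s10c.png

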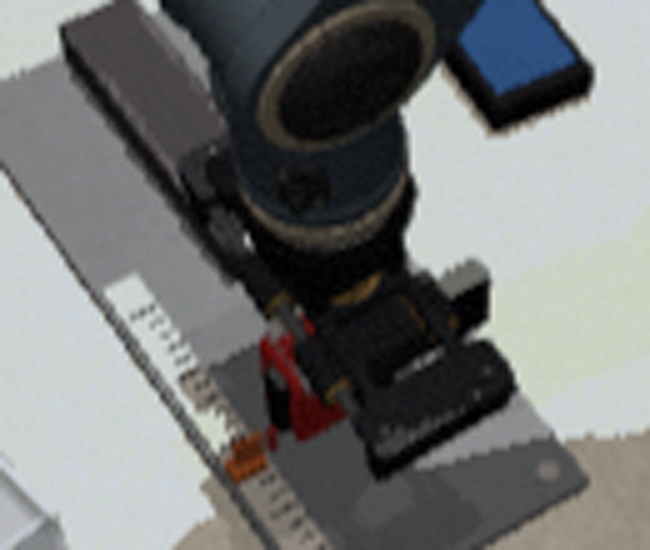

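Run:
```python
from h import *
a=np.radians(2.3); xh=np.array([np.sin(a),np.cos(a),0]); yh=np.array([-np.cos(a),np.sin(a),0]); m=np.array([531,-137,0.])
c,im,d=load('scene10')
def z(s,y,h): return np.round((np.array(proj(c,xh*s+yh*(m@yh+y)+[0,0,h]))-[204.5,164.5])*12)
s=-26.5
print('plate far end +x face bottom/top',z(s+7,-65,48),z(s+7,-65,94),z(s-7,-65,94))
for L in (20,24,28,32):
    print(L,z(s+18.5,4-L-32,52),z(s+18.5,4-L-32,110),z(s-18.5,4-L-32,110))
```

```text
plate far end +x face bottom/top [249. 266.] [237. 152.] [202. 104.]
20 [344. 258.] [333. 111.] [239. -15.]
24 [328. 267.] [317. 120.] [222.  -6.]
28 [312. 275.] [300. 129.] [205.   3.]
32 [296. 284.] [283. 138.] [189.  11.]
```

Emit:
move_arm:
  motion:
    - [[-8, 2.5, -3, 0, 20], [-8, 2, -3, 0, 20]]

```text
time_s: 15.45
tcp_pos: [544.8, -48.3, 56.1]
orientation: [0.033, 0.996, -0.035, -0.079]
wrist_force: [-16.7, -4.6, 7.0]
width: 17.2
```

```bash
python3 z.py 11
python3 - <<'E'
from h import *
grab('wrist','w11')
s=sensors.observe(); print(s['tcp_pos'],s['wrist_force'],s['time_s'])
E
```

```text
[544.8462259  -48.28453365  56.05636235] [ 0.03250951  0.99574716 -0.03481281 -0.07885932] [-16.66698754  -4.56915047   7.0090741 ] 17.238862754868663
[544.83619192 -48.47757031  56.05327611] [-17.38901414  -3.88427086   6.6478076 ] 15.55
[544.84193184 -48.45812904  56.05863204] [-16.27888745  -4.60930943   6.05661442] 15.6
```

View pics/z11.png

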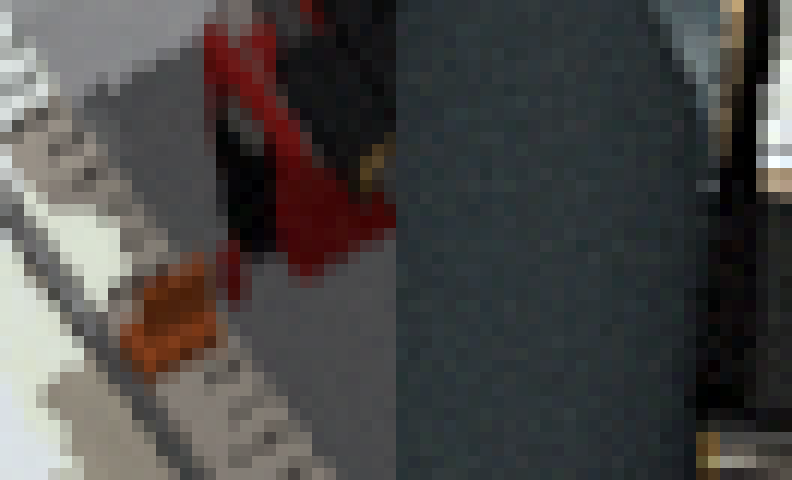

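View pics/w11.png

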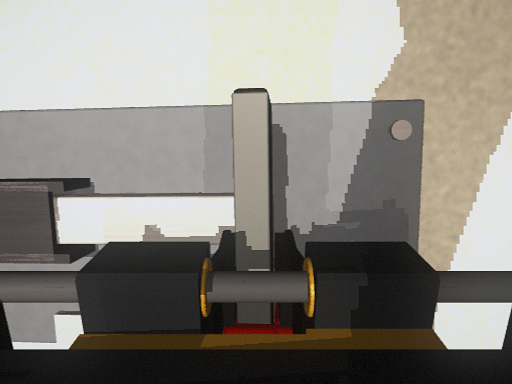

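Run:
```python
from h import *
for n in ('scene7','scene9','scene10','scene11'):
    c,im,d=load(n); im=im.astype(int)
    m=(im[...,0]>45)&(im[...,1]<25)&(im[...,2]<30)
    m[:120]=0;m[200:]=0;m[:,:225]=0;m[:,270:]=0
    N,l,st,ce=cv2.connectedComponentsWithStats(m.astype(np.uint8)); i=1+np.argmax(st[1:,4])
    ys,xs=np.where(l==i); k=np.argmax(ys-0.5*xs); print(n,st[i],ce[i].round(1),'left-low corner',xs[k],ys[k], 'minx@',xs.min())
a=np.radians(2.3); xh=np.array([np.sin(a),np.cos(a),0]); yh=np.array([-np.cos(a),np.sin(a),0]); m=np.array([531,-137,0.]); s=-26.5
for L in (0,4,28,32): print(L,np.round(proj(c,xh*(s+18.5)+yh*(m@yh+4-L-32)+[0,0,52]),1))
```

```text
scene7 [231 157  17  17 126] [240.4 163.7] left-low corner 238 173 minx@ 231
scene9 [230 161   9  14  47] [234.9 166.6] left-low corner 237 174 minx@ 230
scene10 [225 167   6  13  28] [227.4 173. ] left-low corner 229 179 minx@ 225
scene11 [225 167   6  13  27] [227.1 173.1] left-low corner 229 179 minx@ 225
0 [239.7 182.4]
4 [238.4 183.1]
28 [230.5 187.5]
32 [229.2 188.2]
```

Emit:
move_arm:
  motion:
    - [[-2, 1.8, 0, 0, 20], [-2, 1.5, 0, 0, 20], [-2, 1.5, 0, 0, 20]]

```text
time_s: 15.9
tcp_pos: [543.2, -50.9, 55.9]
orientation: [0.035, 0.995, -0.038, -0.087]
wrist_force: [-5.7, -5.1, 6.7]
width: 17.6
```

```bash
python3 z.py 12; python3 z.py 13
python3 - <<'E'
from h import *
c,im,d=load('scene13'); c2,im0,_=load('scene0')
def orange(i):
    i=i.astype(int); m=(i[...,0]>60)&(i[...,2]<35)&(i[...,1]>25)&(i[...,0]-i[...,1]>25); m[:170]=0;m[210:]=0;m[:,:205]=0;m[:,230:]=0
    y,x=np.where(m); return x.mean(),y.mean(),m.sum()
print(orange(im0),orange(im))
E
```

```text
[543.19785038 -50.94396602  55.93537531] [ 0.03496012  0.99489876 -0.03808226 -0.08662561] [-5.65197445 -5.12580012  6.65081696] 17.586314223239054
[543.18556137 -51.07349179  55.90496234] [-6.01549527 -5.1328172   7.09756447] 16.0
[543.18556137 -51.07349179  55.90496234] [ 0.03497502  0.99488757 -0.03815579 -0.08671564] [-6.01549527 -5.1328172   7.09756447] 17.377672472267214
[543.18407331 -51.05302168  55.90741643] [-5.46029703 -5.85962676  5.0762888 ] 16.1
(np.float64(218.54166666666666), np.float64(191.75), np.int64(24)) (np.float64(218.58333333333334), np.float64(191.95833333333334), np.int64(24))
```

View pics/scene13.png

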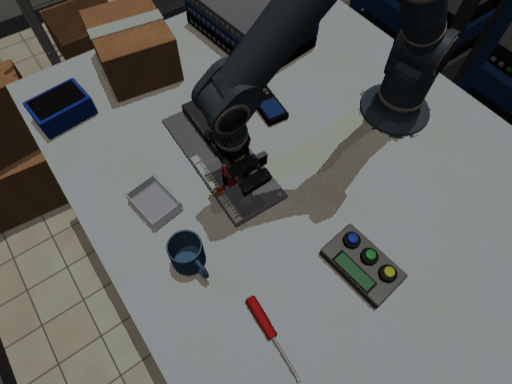

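View pics/z13.png

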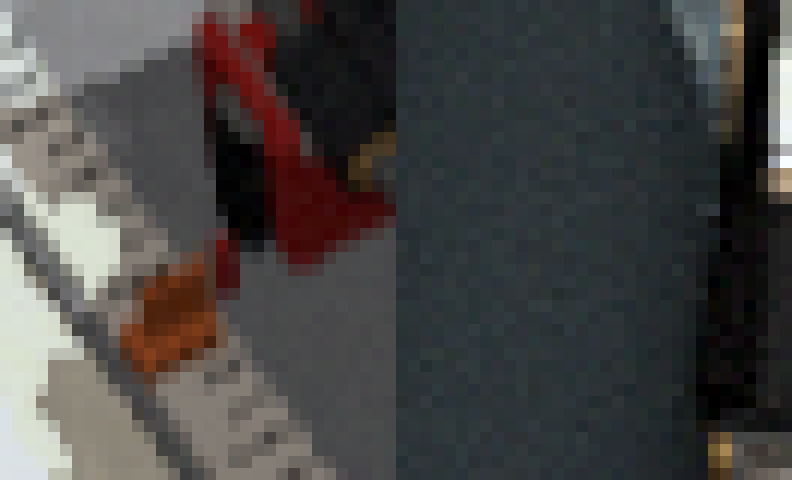

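The pointer has crept back about 3 mm, so I'm bringing it back.

Emit:
move_arm:
  motion:
    - [[-3, 4, 0, 0, 20], [-3, 4, 0, 0, 20], [-3, 3, 0, 0, 20]]

```text
time_s: 16.4
tcp_pos: [542.5, -49.2, 56.2]
orientation: [0.038, 0.994, -0.042, -0.098]
wrist_force: [-7.6, -4.9, 10.2]
width: 17.2
```

```bash
python3 z.py 14
```

```text
[542.4501071  -49.22969086  56.16733095] [ 0.03795567  0.9935798  -0.04214087 -0.09789121] [-7.57854321 -4.94094712 10.2098736 ] 17.23493765896642
[542.44460336 -49.19286442  56.14673876] [-9.36664839 -5.5187298  10.92825715] 16.5
```

View pics/z14.png

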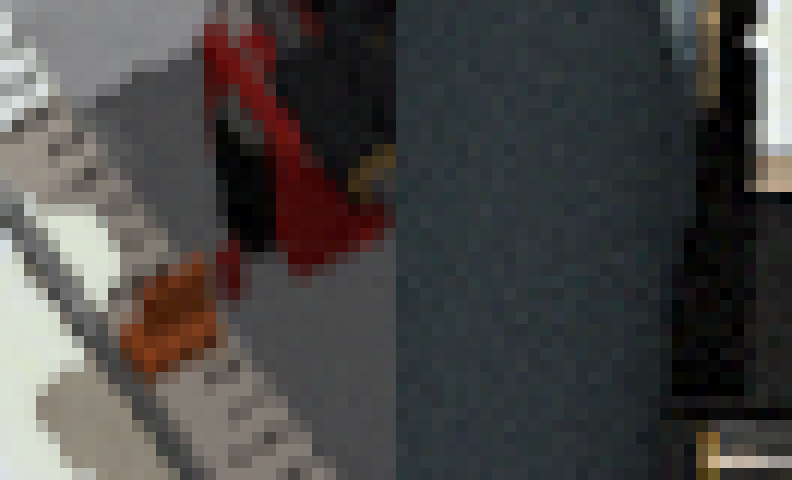

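```bash
python3 -c "
from h import *
print(job.finish_job()); s=sensors.observe(); print(s['tcp_pos'],s['wrist_force'],s['time_s'])"
```

```text
the job is handed in; nothing more can be done
None
the job is handed in; nothing more can be done
```

I finished the task and handed it in at about 16.5 s with the fingers still holding the leg at the orange mark. The hand-in gave no verdict.

- **Buttons:** I pressed green, yellow and blue in that order with the leg fully in. Each time the fingers stopped at z of about 46 mm, with 9–15 N on the wrist when I checked, which is the button's end stop.
- **Leg:** I drew it out by about 90 mm. In the last scene picture the pointer stands level with the orange flag. I put it 1–2 mm short of the mark, within the cameras' 2 mm calibration.
- **Lever:** It went to its end stop. A further push moved it no more while the resistance rose from about 8 to 16 N, and the lever's corner in the scene picture matches 32 mm of travel.
- **Mark and bystanders:** The mark moved by at most 0.2 pixel in the scene picture. The mug, box, screwdriver and handheld look unmoved there, though I did not measure them. The buttons are up.

Some things did not go cleanly:
- **Grip:** At 3 N it was too weak and the fingers opened to 22 mm for a moment. I finished with a fixed opening of 17 mm, where the rear finger carries the spring load of about 5 N.
- **Creep:** After the lever was closed the pointer crept back about 3 mm, and I corrected it before handing in.
- **Tilt:** The tool ended tilted by about 11–12° because the arm gave way under the sliding friction.

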